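Start a lag screw square on an export crate

ROBOT

A 6-joint arm with a two-finger parallel gripper is mounted at the origin on the work surface. World frame = base frame: x ahead of the robot, y to its left, z up, the work surface at z = 0. Lengths are in mm, angles in rad, forces in N, time in s.
With the tool pointing down it reaches from about 350 to 850 mm from the base axis. Payload 8.1 kg.
Tool frame: the origin (TCP) lies at the very end of the fingers, on their centre line; the grasp point (between the pads) lies 19 mm behind it; z points along the fingers, y is the line along which they close (so a half turn about z gives the same grasp; the last joint's range is limited). The gripper opens to 93 mm and grips with 3 to 60 N. Pads are 15 mm wide; open, the fingers measure 128 mm over their backs; the gripper's body (75 mm by 188 mm) begins 65 mm behind the grasp point.
Start: joints at [-1.255, 0.13, 1.488, -0, 1.523, -0.085], TCP at [234.113, -552.446, 218.635] pointing down, gripper open.
Joint ranges: [-2.96, 2.96], [-0.89, 2.26], [0.02, 2.5], [-1.34, 4.48], [0, 2.73], [-2.66, 2.66]. Speed limits (rad/s): [2.39, 2.39, 2.79, 3.14, 3.14, 3.14].

INTERFACE

Orientations are given as a unit quaternion [x, y, z, w].
In Python, from rig import robot, imaging, hand_in gives the robot as it stands.
- The arm moves only by the shell command python3 -m handwheel 'ROWS' [FORCE]. ROWS is JSON, a list that holds one entry, the list of rows, each a list of 7 numbers: the shift along the tool's x, y, z in mm, then the turn, a rotation vector about the tool's x, y, z in degrees, then the finger opening in mm, from 0 to 93. In form: [[[x, y, z, rx, ry, rz, grip], ...]]. A call has 1 to 20 rows; each row is the pose to reach, as a shift and turn from the pose commanded when the call began, along the tool's axes at that moment; what a row does not reach only later rows make up. A row lasts 1/10 s, in which the tool goes at most 50 mm and 8.59 degrees, less where a joint would pass 70% of its speed; a pose out of reach is approached as far as the arm can. A call with a gripper value outside its range is refused whole. The fingers move at their own pace and stop on an object; FORCE is the grip in N (left out, the last holds). Time passes only in rows, so rows that repeat a pose let the fingers close. It gives the time, the measured TCP pose, the force, the opening and the grip force at its end, in the units of the state.
- robot.state(): the state, without advancing time (a new reading comes with each control period).
- imaging.camera(name): name is "side" or "top" or "wrist"; returns a dict with "color" (400x640x3 uint8, red, green, blue), "fx", "fy", "cx", "cy" (pixels), "R" (3x3) and "t" (3): a world point X has camera coordinates R X + t. Camera axes: x right, y down, z forward; pixel columns grow to the right and rows downward; lengths in mm; the calibration is good to about 2 mm. A picture is of the moment at which its call begins. There is no depth.
- hand_in(): hands the job in; it is judged then, once.
The state is a dict: "time": time; "q": joint angles; "joint_velocities": joint speeds; "joint_torque": joint torques, N m; "tool_pos": TCP position; "tcp_rot": TCP orientation; "force": force on the tool from outside, world axes, zero at the start; "moment": the same for the moment, N m; "opening": finger opening in mm; "gripper_force": force on a finger pad.
Only numpy, scipy, OpenCV 4.12 (cv2) and the standard library are available. Lean on these libraries where they do the work, as an engineer would, in place of code of your own. Each camera call takes 0.05 s, during which the arm holds its last target. There are 200 camera calls.

TASK

Take the driver out of its stand, set its socket down over the square head of the lag screw on the crate, feeling gently for the turn at which it drops fully home, and with the screw standing square give it about a quarter turn clockwise to start it. Let go and leave the driver standing upright on the screw head, fully home. Never press hard on the screw, keep the screw upright while it turns, and leave the other things on the bench where they are.

Things in the scene. Friction and masses are not known exactly. Their poses are not given: they have to be found in the camera images.
- driver_grip (a point): Centre of the driver's orange handle (28 x 28 mm square, 60 mm tall); 30 mm below the driver's top, 100 mm above its lower rim. Driver: upright, 130 mm tall, 0.3 kg; under the handle a 16 mm neck, then a square steel body 28 x 28 x 45 mm with the socket in its underside. z up the driver; x, y square to the handle's flats. At first it stands loosely in the stand, rim 10 mm above the bench.
- socket_floor (a point): Centre of the inner end of the driver's socket, on the driver's axis, 89 mm below driver_grip and 11 mm above the rim. The socket is a straight square recess 20 x 20 mm, 11 mm deep, open downward, 4 mm walls, its flats parallel to the handle's flats. It is fully home when this inner end rests on the screw head's top. z up the driver.
- stand_top (a point): Blue block 75 x 75 mm, 40 mm tall, fixed to the bench: the driver's stand. This point is the centre of its top face, over a square pocket 31 mm wide and 30 mm deep that holds the driver's lower end. Lift the driver straight up 35 mm or more to clear it.
- screw_top (a point): Centre of the top of the lag screw's head, on the screw's axis, z up the screw. Head 18 x 18 mm square, 13 mm tall, top edges chamfered 2 mm in over 3 mm. These axes do NOT turn with the head: its flats lie at any angle, to be felt or seen. The socket fits every 90 degrees and drops 11 mm over the head only when the flats match within about 6 degrees; otherwise its rim stays on top.
- screw (a joint): Angle (rad) the lag screw has been turned from its start: 0 at first, growing as it is driven clockwise seen from above; a quarter turn is 1.57. It resists with about 0.12 N m, so a light rub on its top does not turn it, and sinks 4 mm per full turn. The socket has up to about 7 degrees of play on the head either way before it drives.
- strap: Aluminium plate 60 x 45 x 3 mm fixed on the crate's lid, the lag screw stands in its middle (and counts as part of it). Origin: centre of the underside, at the screw's foot, 38 mm below the head's top; x along the 60 mm. The screw is loose in its hole: pushed sideways at the head it leans about its foot and springs back, about 2 N per mm, so side force on the driver shows which way it is off axis.
- crate: Low timber export crate 204 x 246 mm, 90 mm tall, planked lid, fixed to the bench; origin at the centre of its underside.
- tape_gun: Packing tape dispenser: a brown roll 90 mm across, 50 mm high, with a black handle to its -x side; a bystander. Origin at the centre of the roll's underside.
- scanner: Hand-held barcode scanner lying flat, about 155 x 66 x 37 mm, black and grey; a bystander. Origin on its underside near the middle.
- screw_tray: Blue open tray 110 x 150 mm, 40 mm tall, with a few spare screws fixed in it; a bystander. Origin at the centre of its underside.
There are look-alikes about, which are no part of the job. What is shaped like the part that bears driver_grip but pink or purple is not meant.

How it is judged (in metres and radians):
On the way, in this order (a step that is already met when the one before it is completed fails the run):
1. the driver is out of its stand and off the bench (height (world z) of socket_floor above 0.06 m), for 0.1 s.
2. the socket is fully home on the head, screw and driver upright, before the screw has been turned (distance between socket_floor and screw_top below 0.004 m and angle between screw_top's own z axis and vertical below 0.06 rad and angle between driver_grip's own z axis and vertical below 0.1 rad and value of joint screw below 0.4 rad), for 0.1 s.
3. the screw has been turned clockwise about a quarter turn with the socket home on it (distance between socket_floor and screw_top below 0.005 m and value of joint screw above 1.05 rad), for 0.1 s.
At the end, for the whole second after the job is handed in: The screw has been turned clockwise by 60 to 120 degrees and stands within 3.4 degrees of upright; the driver stands released and at rest on its head, upright within 5.7 degrees, the socket's floor within 4 mm of the head's top (value of joint screw between 1.05 and 2.1 rad and angle between screw_top's own z axis and vertical below 0.06 rad and angle between driver_grip's own z axis and vertical below 0.1 rad and distance between socket_floor and screw_top below 0.004 m and contact force between the fingers and driver below 0.1 N and linear speed of driver below 0.02 m/s); the robot touches nothing.
It fails at once if the screw is turned while it leans by more than 3.4 degrees (beyond its first 23 degrees of turn) (value of joint screw above 0.4 rad and angle between screw_top's own z axis and vertical above 0.06 rad).
It fails at once if the screw and its strap are pressed with more than 40 N (all contacts on them added up) (contact force between anything else and strap above 40 N).
It fails at once if the screw is pushed over by more than 10 degrees (angle between screw_top's own z axis and vertical above 0.175 rad).
It fails at once if a bystander is moved more than 20 mm (distance of any of tape_gun, scanner, screw_tray from where it was at the start of the episode above 0.02 m).
It also fails if it takes over 72 s, if anything falls off the work surface, if the arm or the gripper's body presses on something with over 40 N, if the wrist force passes 120 N, or if a joint passes its speed limit or range.

## Working session

There is one attempt and no reset: what is moved stays moved. The work goes in short steps, Python scripts to look and compute and a shell command to move; the robot and the scene stay as the last step left them, time stands still between calls to the robot, and variables do not carry over. Pictures are saved under pics/ and viewed, at most 10 in all, crops included, and the job is handed in when it is done.

```bash
mkdir -p pics; ls
python3 - <<'E'
from rig import robot, imaging
import cv2
for n in ("top","side"):
    c=imaging.camera(n); cv2.imwrite(f"pics/{n}0.png",c["color"][:,:,::-1]); print(n,c["fx"],c["cx"],c["cy"],c["R"],c["t"])
print(robot.state())
E
```

```text
pics
top 362.07867381068024 317.1532970960919 202.67278772801774 [[-0.01252879 -0.99938434 -0.0327715 ]
 [-0.99143227  0.01667735 -0.12955273]
 [ 0.13001952  0.03086758 -0.99103084]] [ 16.42225302 642.8488993  787.11037897]
side 512.6888640043372 323.6131636664995 201.9987375291261 [[-0.68412956 -0.72932217  0.00747742]
 [-0.56692797  0.52529233 -0.63455547]
 [ 0.45886754 -0.43835731 -0.77284115]] [415.29077027 427.24372254 849.66057836]
{'time': 0.1, 'q': array([-1.25538619e+00,  1.31067295e-01,  1.48911500e+00,  1.24093124e-06,
        1.52303201e+00, -8.54022308e-02]), 'joint_velocities': array([ 0.00019404, -0.00179068, -0.00185775,  0.00087229, -0.00036656,
       -0.00106044]), 'joint_torque': array([ 2.92788909e-04, -5.61341643e+01, -4.93097270e+01,  7.71302730e-02,
        2.92533205e-02, -6.47167849e-05]), 'tool_pos': array([ 233.96433489, -551.96226655,  217.73373131]), 'tcp_rot': array([ 9.79985485e-01,  1.99067305e-01, -9.24272451e-05, -8.05541967e-04]), 'force': array([ 0.2647339 , -0.50327181, -0.29651319]), 'moment': array([ 0.0354184 ,  0.01899306, -0.08122242]), 'gripper_force': 0.0, 'opening': 92.92249604400442}
```

View pics/top0.png

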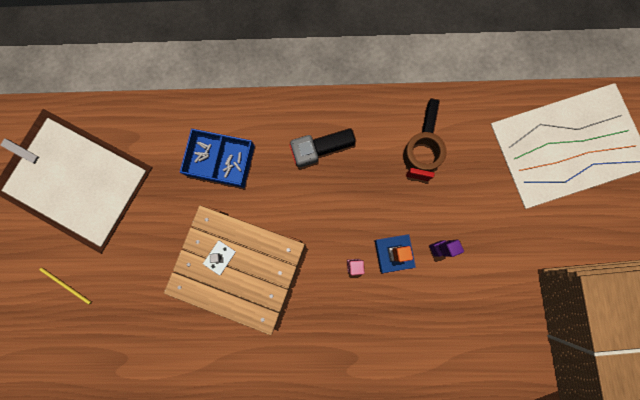

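View pics/side0.png

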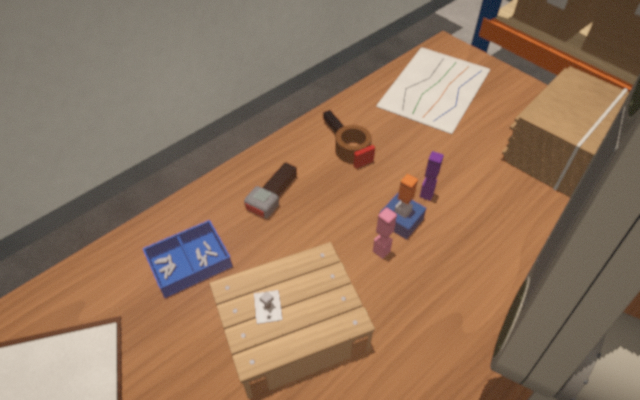

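Candidates for the driver in the top view are pink (356,268), orange in the blue stand (402,254) and purple (450,249). I choose the orange one, which is at side (408,188). The screw is at top (215,258) and side (267,300). I'll check this in one close crop.

Run:
```python
import cv2,numpy as np
t=cv2.imread("pics/top0.png");s=cv2.imread("pics/side0.png")
def crop(i,x,y,w,h,k): return cv2.resize(i[y:y+h,x:x+w],None,fx=k,fy=k,interpolation=cv2.INTER_CUBIC)
a=crop(t,370,225,50,37,8);b=crop(s,380,170,50,74,8)[:592]
c=crop(t,195,235,50,37,8)
L=np.vstack([a,c]); cv2.imwrite("pics/c1.png",np.hstack([L,b]))
```

```text
(no output)
```

View pics/c1.png

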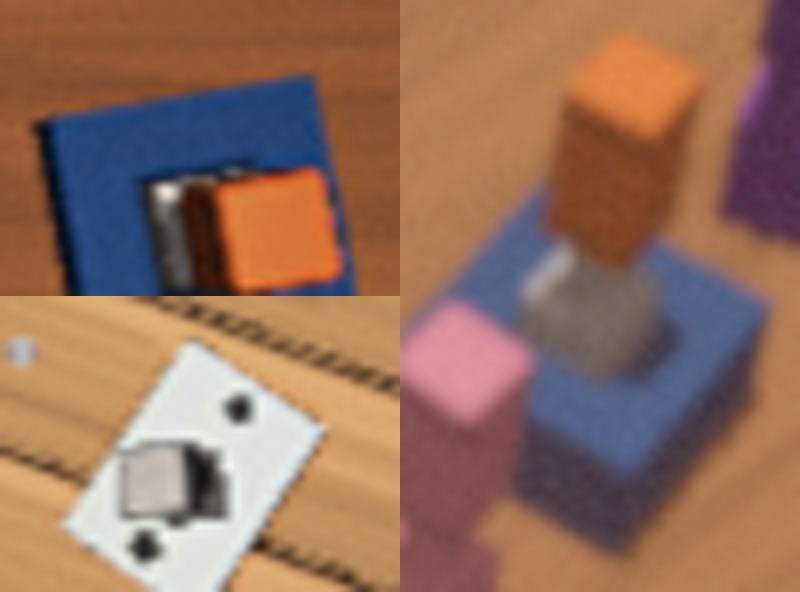

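The crop confirms the orange driver in the blue stand: its top centre is at about (404.9,253.8) in the top view and (409.4,180.6) in the side view. The screw head top is at about (214.6,258.0).

```bash
cat > h.py <<'E'
import numpy as np
from rig import robot, imaging
from scipy.spatial.transform import Rotation as Ro
def at_z(c,uv,z):
    d=c["R"].T@np.array([(uv[0]-c["cx"])/c["fx"],(uv[1]-c["cy"])/c["fy"],1.]); o=-c["R"].T@c["t"]
    return o+d*(z-o[2])/d[2]
def proj(c,X):
    p=c["R"]@np.asarray(X,float)+c["t"]; return np.array([c["fx"]*p[0]/p[2]+c["cx"],c["fy"]*p[1]/p[2]+c["cy"]])
def to_tool(X,yaw=None):
    "shift in tool axes from measured TCP to X; yaw = wanted world direction (deg) of tool y, mod 180"
    s=robot.state(); r=Ro.from_quat(s["tcp_rot"]); M=r.as_matrix()
    print("tcp",s["tool_pos"].round(1),"tool y dir",np.degrees(np.arctan2(M[1,1],M[0,1])).round(2),"z",M[:,2].round(3),"F",s["force"].round(2),"M",s["moment"].round(3),"open",round(s["opening"],1),"t",s["time"])
    if X is not None: print("shift",(M.T@(np.asarray(X)-s["tool_pos"])).round(2))
E
python3 - <<'E'
from h import *
t=imaging.camera("top");s=imaging.camera("side")
def C(p): return [(370+x/8-.5+.0625*8,225+y/8) for x,y in p]
P=[at_z(t,u,140) for u in C([(215,182),(325,170),(343,278),(233,292)])]
m=np.mean(P,0);print("driver",m)
for i in range(4):
    d=P[(i+1)%4]-P[i];print(np.linalg.norm(d),np.degrees(np.arctan2(d[1],d[0])))
print("side check",proj(s,m), at_z(s,(409.4,180.6),140))
P=[at_z(t,(195+x/8,235+(y-296)/8),128) for x,y in [(122,450),(185,443),(192,510),(128,518)]]
m=np.mean(P,0);print("screw",m,"side",proj(s,m))
for i in range(4):
    d=P[(i+1)%4]-P[i];print(np.linalg.norm(d),np.degrees(np.arctan2(d[1],d[0])))
P=[at_z(t,(195+x/8,235+(y-296)/8),93) for x,y in [(192,342),(326,432),(66,524)]]
print("strap",P,"centre",(P[1]+P[2])/2)
P=[at_z(t,(370+x/8,225+y/8),40) for x,y in [(52,120),(315,75)]]; d=P[1]-P[0]
print("stand",np.linalg.norm(d),np.degrees(np.arctan2(d[1],d[0])))
to_tool(None)
E
```

```text
driver [ 525.95726884 -167.24666968  140.        ]
27.143826181753763 -84.52940978125096
26.502617891496502 -173.12301893520436
27.080147142805856 96.52482236840106
27.002443096944116 6.995835147970737
side check [410.26092823 178.8782891 ] [ 524.04160801 -162.32096558  140.        ]
screw [521.98584618 213.93613019 128.        ] side [268.20461002 294.91471275]
16.193536793926864 -84.45609233738122
16.970514799845812 -172.62001268045913
16.41736288544045 96.34217462871032
17.1935336983587 6.615354719413684
strap [array([557.77665732, 216.3769481 ,  93.        ]), array([533.49044628, 179.88310317,  93.        ]), array([510.14347152, 249.03712526,  93.        ])] centre [521.8169589  214.46011422  93.        ]
stand 74.97771141959244 -81.09402470667989
tcp [ 234.  -552.1  218. ] tool y dir -67.04 z [-0.     0.001 -1.   ] F [ 0.69 -0.61 -0.57] M [ 0.03   0.008 -0.078] open 92.6 t 0.2
```

```bash
python3 - <<'E'
from h import *
to_tool([525,-166,240])
E
python3 -m handwheel '[[[100,-58,-5,0,0,-18,93],[200,-116,-10,0,0,-36,93],[300,-174,-15,0,0,-54,93],[400,-231,-22,0,0,-70,93],[419,-242,-22,0,0,-73.5,93],[419,-242,-22,0,0,-73.5,93],[419,-242,-22,0,0,-73.5,93],[419,-242,-22,0,0,-73.5,93],[419,-242,-22,0,0,-73.5,93],[419,-242,-22,0,0,-73.5,93],[419,-242,-22,0,0,-73.5,93],[419,-242,-22,0,0,-73.5,93]]]'
python3 - <<'E'
from h import *
import cv2
to_tool([525,-166,91])
c=imaging.camera("wrist");cv2.imwrite("pics/w1.png",c["color"][:,:,::-1]);np.save("w1.npy",c,allow_pickle=True)
for X in ([525,-166,140],[525,-166,40]): print(proj(c,X))
E
```

```text
tcp [ 234.  -552.1  218. ] tool y dir -67.04 z [-0.     0.001 -1.   ] F [ 0.69 -0.61 -0.57] M [ 0.03   0.008 -0.078] open 92.6 t 0.2
shift [ 418.59 -242.    -21.68]
time: 1.4
tool_pos: [525.5, -165.6, 240.3]
tcp_rot: [0.665, 0.746, -0.0, -0.0]
force: [0.2, -0.6, 0.6]
opening: 93.1
gripper_force: 0.0
tcp [ 525.5 -165.6  240.3] tool y dir 6.57 z [-0.001 -0.    -1.   ] F [ 0.21 -0.65  0.56] M [-0.032 -0.098  0.013] open 93.1 t 1.4
shift [ -0.37  -0.45 149.31]
[325.53917375 194.67721267]
[325.70794346 171.51882233]
```

View pics/w1.png

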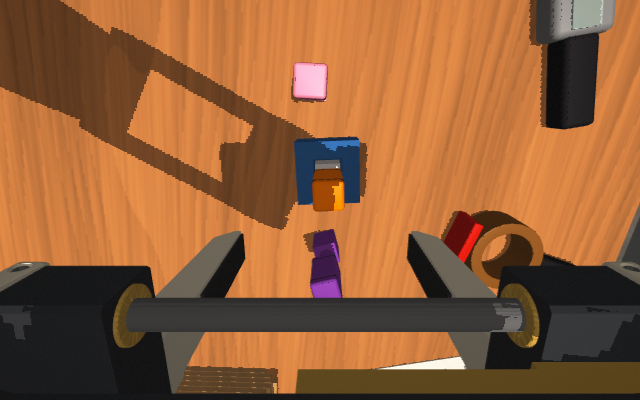

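The wrist view shows the orange driver's top face at about (329,195.5), between the pink one (310,81) and the purple one (326,272). That is about 2-3 mm further in +x than I estimated. I'll descend and grip.

```bash
python3 -m handwheel '[[[-1,2,40,0,0,0,93],[-1,2,80,0,0,0,80],[-1,2,110,0,0,0,70],[-1,2,135,0,0,0,60],[-1,2,149,0,0,0,50],[-1,2,149,0,0,0,45],[-1,2,149,0,0,0,38],[-1,2,149,0,0,0,32],[-1,2,149,0,0,0,20],[-1,2,149,0,0,0,20],[-1,2,149,0,0,0,20],[-1,2,149,0,0,0,20],[-1,2,149,0,0,0,20],[-1,2,149,0,0,0,20]]]' 30
python3 -c "
from h import *
to_tool(None)"
```

```text
time: 2.85
tool_pos: [528.3, -167.4, 93.0]
tcp_rot: [0.666, 0.746, 0.0, 0.001]
force: [-1.5, -1.4, 5.3]
opening: 28.1
gripper_force: 29.6
tcp [ 528.3 -167.4   93. ] tool y dir 6.47 z [ 0.002 -0.001 -1.   ] F [-1.48 -1.36  5.34] M [-0.14   0.271 -0.006] open 28.1 t 2.85
```

```bash
python3 -m handwheel '[[[0,0,-10,0,0,0,20],[0,0,-25,0,0,0,20],[0,0,-45,0,0,0,20],[0,0,-75,0,0,0,20],[0,0,-110,0,0,0,20],[0,0,-140,0,0,0,20],[0,0,-160,0,0,0,20],[0,0,-160,0,0,0,20],[0,0,-160,0,0,0,20],[0,0,-160,0,0,0,20]]]' 40
python3 - <<'E'
from h import *
import cv2
to_tool([522,214,260])
c=imaging.camera("wrist");cv2.imwrite("pics/w2.png",cv2.resize(c["color"][120:400,140:500,::-1],None,fx=2,fy=2)[:600])
np.save("w2.npy",c,allow_pickle=True)
E
```

```text
time: 3.85
tool_pos: [526.7, -166.5, 249.8]
tcp_rot: [0.666, 0.746, -0.0, -0.001]
force: [-0.5, -0.6, -3.6]
opening: 28.3
gripper_force: 39.5
tcp [ 526.7 -166.5  249.8] tool y dir 6.46 z [-0.003  0.001 -1.   ] F [-0.46 -0.57 -3.62] M [-0.041 -0.058 -0.043] open 28.3 t 3.85
shift [378.64  38.15  -9.76]
```

View pics/w2.png

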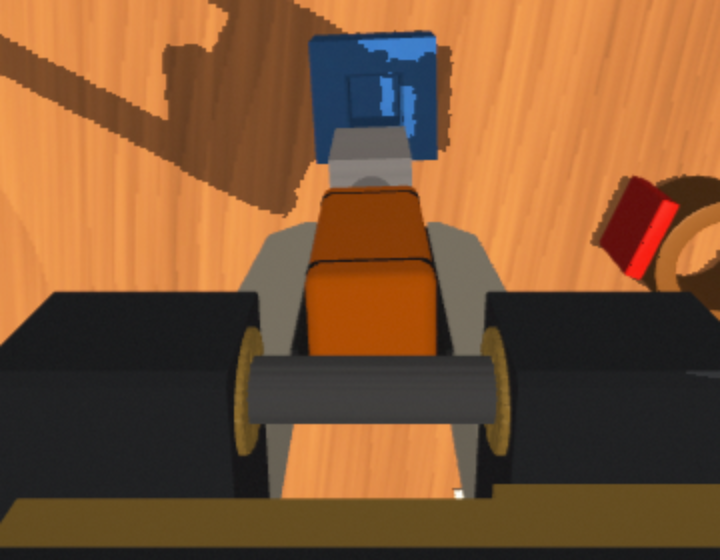

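The driver was lifted cleanly and hangs upright. The handle's top front edge is at row 251, its bottom front edge at row 214, and the body's lower edge at row 184. Next I'll carry it to 60 mm short of the screw and look.

```bash
python3 -m handwheel '[[[30,3,0,0,0,0,20],[70,7,0,0,0,0,20],[115,12,0,0,0,0,20],[165,17,0,0,0,0,20],[215,23,0,0,0,0,20],[260,28,0,0,0,0,20],[295,33,0,0,0,0,20],[315,37,0,0,0,0,20],[319,38,0,0,0,0,20],[319,38,0,0,0,0,20],[319,38,0,0,0,0,20],[319,38,0,0,0,0,20]]]'
python3 - <<'E'
from h import *
import cv2
to_tool([522,214,250])
s=robot.state();M=Ro.from_quat(s["tcp_rot"]).as_matrix()
c=imaging.camera("wrist");np.save("w3.npy",c,allow_pickle=True)
for nm,z in (("top",-47),("hbot",13),("rim",83)):
  for o in (-2,0,2): print(nm,o,proj(c,s["tool_pos"]+M@np.array([14+o,0,z])).round(1))
u=proj(c,[522,214,128]);print(u)
x,y=int(u[0])-50,max(int(u[1])-37,0)
cv2.imwrite("pics/w3.png",cv2.resize(c["color"][y:y+75,x:x+100,::-1],None,fx=8,fy=8,interpolation=cv2.INTER_CUBIC));print(x,y)
E
```

```text
time: 5.1
tool_pos: [529.4, 153.1, 251.3]
tcp_rot: [0.667, 0.745, -0.0, -0.0]
force: [-0.2, -0.9, -3.4]
opening: 27.7
gripper_force: 39.7
tcp [529.4 153.1 251.3] tool y dir 6.38 z [-0.001 -0.    -1.   ] F [-0.25 -0.87 -3.44] M [-0.053 -0.13  -0.02 ] open 27.7 t 5.1
shift [61.33 -0.61  1.28]
top -2 [326.3 262.2]
top 0 [326.3 257.9]
top 2 [326.3 253.5]
hbot -2 [326.2 214.5]
hbot 0 [326.2 211.4]
hbot 2 [326.2 208.2]
rim -2 [326.1 185.8]
rim 0 [326.1 183.4]
rim 2 [326.1 181. ]
[325.51085489 120.90944323]
275 83
```

View pics/w3.png

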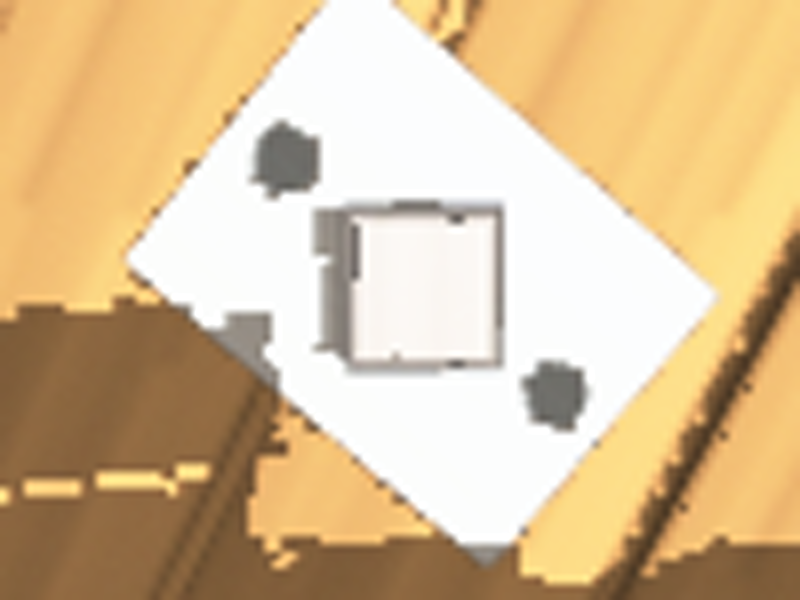

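The screw head is centred at about (328.1,118.9) in the wrist image. Its flats are parallel to the tool within about 1°. I'll check the driver's tilt in the other two views.

Run:
```python
from h import *
import cv2
c=np.load("w3.npy",allow_pickle=True).item()
for du in (0,1): print("screw",at_z(c,(328.1+du,118.9),126.5))
s=robot.state();M=Ro.from_quat(s["tcp_rot"]).as_matrix();p=s["tool_pos"]
cv=[]
for n,(hw,hh,k) in dict(side=(40,60,5),top=(40,60,5)).items():
    c=imaging.camera(n);u=proj(c,p+M@np.array([0,0,20]));x,y=int(u[0])-hw,int(u[1])-hh;print(n,"origin",x,y)
    I=cv2.resize(np.ascontiguousarray(c["color"][y:y+2*hh,x:x+2*hw,::-1]),None,fx=k,fy=k,interpolation=cv2.INTER_CUBIC)
    for z in (83,38):   # body bottom and top corners expected, centred grip
        for a in (14,-14):
            for b in (14,-14):
                q=(proj(c,p+M@np.array([a,b,z]))-[x,y]+.5)*k; cv2.circle(I,tuple(int(v) for v in q),2,(0,255,0),-1)
    for a in (14,-14):
        for b in (14,-14):
            q=(proj(c,p+M@np.array([a,b,-47]))-[x,y]+.5)*k; cv2.circle(I,tuple(int(v) for v in q),2,(255,0,255),-1)
    cv.append(I)
cv2.imwrite("pics/s4.png",np.hstack(cv))
```

```text
screw [524.10951103 215.92088469 126.5       ]
screw [524.99701386 216.01997482 126.5       ]
side origin 249 178
top origin 190 194
```

View pics/s4.png

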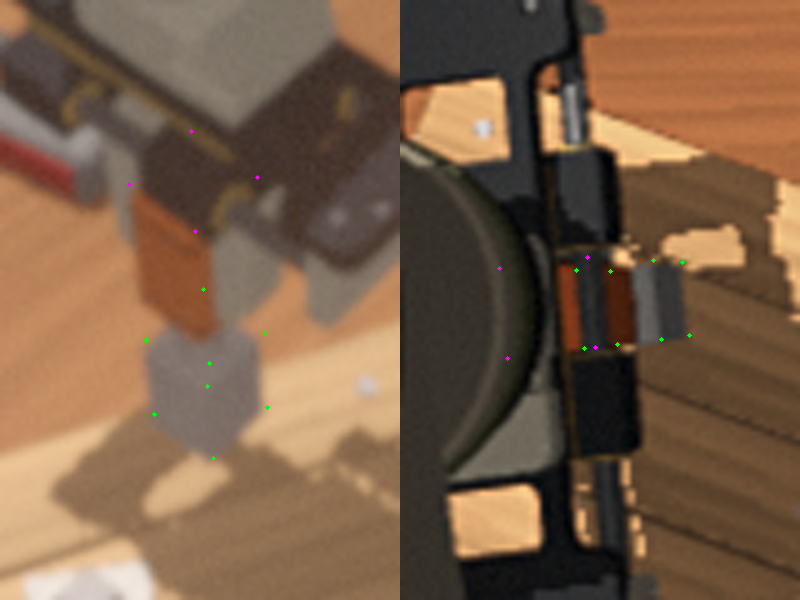

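The body corners in both views match the predicted ones within about 1 px, so the driver is upright and centred in the grip. The screw is at about (524,215). I'll go over it and lower to near contact.

```bash
python3 -c "
from h import *
to_tool([524,215,218])"
python3 -m handwheel '[[[25,0.5,0,0,0,0,20],[50,1,8,0,0,0,20],[62,1.5,16,0,0,0,20],[62.2,1.5,24,0,0,0,20],[62.2,1.5,30,0,0,0,20],[62.2,1.5,33,0,0,0,20],[62.2,1.5,33,0,0,0,20],[62.2,1.5,33,0,0,0,20],[62.2,1.5,33,0,0,0,20],[62.2,1.5,33,0,0,0,20]]]'
python3 -c "
from h import *
to_tool([524,215,211])"
```

```text
tcp [529.6 153.5 251.7] tool y dir 6.39 z [ 0. -0. -1.] F [ 0.3  -0.35 -2.56] M [-0.005 -0.091  0.062] open 27.7 t 5.25
shift [61.77  1.31 33.7 ]
time: 6.25
tool_pos: [524.2, 216.2, 219.1]
tcp_rot: [0.666, 0.746, 0.0, 0.0]
force: [0.4, 1.2, -3.8]
opening: 28.2
gripper_force: 39.7
tcp [524.2 216.2 219.1] tool y dir 6.45 z [ 0.001  0.    -1.   ] F [ 0.36  1.19 -3.82] M [-0.002 -0.095  0.038] open 28.2 t 6.25
shift [-1.17 -0.36  8.13]
```

```bash
python3 -m handwheel '[[[-0.7,-0.2,2,0,0,0,20],[-0.7,-0.2,4,0,0,0,20],[-0.7,-0.2,6,0,0,0,20],[-0.7,-0.2,7,0,0,0,20],[-0.7,-0.2,8,0,0,0,20],[-0.7,-0.2,9,0,0,0,20],[-0.7,-0.2,9,0,0,0,20]]]'
python3 -c "
from h import *
to_tool([524,215,211])"
```

```text
time: 6.95
tool_pos: [523.7, 215.6, 209.4]
tcp_rot: [0.666, 0.746, -0.0, -0.0]
force: [-0.3, 0.0, -3.4]
opening: 27.9
gripper_force: 39.7
tcp [523.7 215.6 209.4] tool y dir 6.47 z [-0. -0. -1.] F [-0.3   0.03 -3.38] M [-0.034 -0.072  0.033] open 27.9 t 6.95
shift [-0.63  0.22 -1.55]
```

```bash
for i in 1 2; do python3 -m handwheel '[[[0,0,0.5,0,0,0,20],[0,0,1,0,0,0,20],[0,0,1.5,0,0,0,20],[0,0,1.5,0,0,0,20]]]' | grep -E "tool_pos|force:"; done
```

```text
tool_pos: [523.8, 215.6, 208.0]
force: [0.1, -0.6, -3.2]
gripper_force: 39.7
tool_pos: [523.7, 215.6, 206.5]
force: [0.8, 0.4, -3.8]
gripper_force: 39.7
```

```bash
for i in 1 2 3 ; do python3 -m handwheel '[[[0,0,0.5,0,0,0,20],[0,0,1,0,0,0,20],[0,0,1,0,0,0,20]]]' | grep -E "tool_pos|force:"; done
```

```text
tool_pos: [523.7, 215.6, 205.5]
force: [-0.1, -0.3, -3.9]
gripper_force: 39.7
tool_pos: [523.7, 215.6, 204.5]
force: [-0.6, -0.4, -2.9]
gripper_force: 39.7
tool_pos: [523.7, 215.6, 203.5]
force: [-0.0, -0.1, -3.1]
gripper_force: 39.7
```

```bash
for i in 1 2 3 4 5; do python3 -m handwheel '[[[0,0,0.5,0,0,0,20],[0,0,0.9,0,0,0,20],[0,0,0.9,0,0,0,20]]]' | grep -E "tool_pos|^force:"; done
```

```text
tool_pos: [523.8, 215.6, 202.7]
force: [-0.2, -0.4, -3.2]
tool_pos: [523.8, 215.6, 201.7]
force: [0.6, 0.5, -3.4]
tool_pos: [523.8, 215.6, 200.9]
force: [-0.0, 0.4, -4.6]
tool_pos: [523.9, 215.6, 200.1]
force: [0.6, -0.1, -3.6]
tool_pos: [524.1, 215.7, 199.8]
force: [-1.5, -0.4, 2.6]
```

Contact came at TCP z 199.8, where full depth was expected (rim on top would have been about 211). Side force is small, so the socket is home. I'll start turning gently.

```bash
python3 -m handwheel '[[[0,0,0,0,0,0,20],[0,0,0,0,0,3,20],[0,0,0,0,0,6,20],[0,0,0,0,0,9,20],[0,0,0,0,0,12,20],[0,0,0.1,0,0,15,20],[0,0,0.1,0,0,18,20],[0,0,0.1,0,0,18,20]]]'
python3 -c "
from h import *
to_tool(None)"
```

```text
time: 10.95
tool_pos: [523.9, 215.8, 199.7]
tcp_rot: [0.775, 0.632, 0.0, 0.0]
force: [-1.4, 0.0, 3.9]
opening: 28.0
gripper_force: 39.8
tcp [523.9 215.8 199.7] tool y dir -11.57 z [ 0.001  0.    -1.   ] F [-1.44  0.03  3.94] M [0.041 0.513 0.108] open 28.0 t 10.95
```

```bash
python3 -m handwheel '[[[-0.1,-0.6,0,0,0,0,20],[-0.1,-0.6,0,0,0,4,20],[-0.1,-0.6,0,0,0,8,20],[-0.1,-0.6,0,0,0,12,20],[-0.1,-0.6,0,0,0,16,20],[-0.1,-0.6,0.1,0,0,20,20],[-0.1,-0.6,0.1,0,0,24,20],[-0.1,-0.6,0.2,0,0,28,20],[-0.1,-0.6,0.2,0,0,32,20],[-0.1,-0.6,0.2,0,0,32,20]]]'
python3 -c "
from h import *
to_tool(None)"
```

```text
time: 11.95
tool_pos: [523.0, 216.0, 199.3]
tcp_rot: [0.919, 0.394, 0.0, -0.0]
force: [-1.6, 0.6, 4.8]
opening: 27.8
gripper_force: 39.8
tcp [523.  216.  199.3] tool y dir -43.58 z [-0.     0.001 -1.   ] F [-1.64  0.56  4.85] M [0.318 0.79  0.092] open 27.8 t 11.95
```

```bash
python3 -m handwheel '[[[-0.2,-0.5,-0.2,0,0,0,20],[-0.2,-0.5,-0.2,0,0,4,20],[-0.2,-0.5,-0.2,0,0,8,20],[-0.2,-0.5,-0.1,0,0,12,20],[-0.2,-0.5,-0.1,0,0,16,20],[-0.2,-0.5,0,0,0,20,20],[-0.2,-0.5,0,0,0,24,20],[-0.2,-0.5,0.1,0,0,27,20],[-0.2,-0.5,0.1,0,0,27,20]]]'
python3 -c "
from h import *
to_tool(None)"
```

```text
time: 12.85
tool_pos: [522.5, 216.4, 199.0]
tcp_rot: [0.986, 0.169, 0.0, -0.001]
force: [-2.0, 3.6, 4.7]
opening: 28.0
gripper_force: 39.8
tcp [522.5 216.4 199. ] tool y dir -70.5 z [-0.     0.001 -1.   ] F [-1.99  3.65  4.66] M [0.771 0.76  0.104] open 28.0 t 12.85
```

```bash
python3 -m handwheel '[[[0.1,-0.2,0,0,0,0,20],[0.2,-0.5,0,0,0,0,20],[0.2,-0.5,0,0,0,0,20]]]' >/dev/null
python3 -c "
from h import *
to_tool(None)"
```

```text
tcp [522.6 216.6 199. ] tool y dir -70.37 z [-0.  0. -1.] F [-2.98  1.85  5.93] M [0.504 0.825 0.106] open 27.5 t 13.15
```

```bash
python3 -m handwheel '[[[-0.3,-0.3,0,0,0,0,20],[-0.6,-0.7,-0.1,0,0,0,20],[-0.6,-0.7,-0.1,0,0,0,20],[-0.6,-0.7,-0.1,0,0,0,20]]]' >/dev/null
python3 -c "
from h import *
to_tool(None)"
```

```text
tcp [522.1 216.8 199. ] tool y dir -70.49 z [ 0.  0. -1.] F [-2.35  0.46  4.66] M [0.33  0.361 0.076] open 28.1 t 13.55
```

```bash
python3 -m handwheel '[[[-0.5,-0.2,0,0,0,0,20],[-0.9,-0.4,0,0,0,0,20],[-0.9,-0.4,0,0,0,0,20],[-0.9,-0.4,0,0,0,0,20]]]' >/dev/null
python3 -c "
from h import *
to_tool(None)"
```

```text
tcp [521.3 216.8 199. ] tool y dir -70.54 z [ 0.001  0.    -1.   ] F [1.12 1.65 4.  ] M [ 0.257 -0.434  0.051] open 27.5 t 13.95
```

```bash
python3 -m handwheel '[[[0.3,-0.2,0,0,0,0,20],[0.3,-0.2,0,0,0,3,20],[0.3,-0.2,0,0,0,7,20],[0.3,-0.2,0.1,0,0,11,20],[0.3,-0.2,0.1,0,0,15,20],[0.3,-0.2,0.1,0,0,17,20],[0.3,-0.2,0.1,0,0,17,20]]]' >/dev/null
python3 - <<'E'
from h import *
import cv2
to_tool(None)
s=robot.state();p=s["tool_pos"];cv=[]
for n in ("side","top"):
    c=imaging.camera(n);u=proj(c,p-[0,0,60]);x,y=int(u[0])-40,int(u[1])-60
    cv.append(cv2.resize(c["color"][y:y+120,x:x+80,::-1],None,fx=5,fy=5,interpolation=cv2.INTER_CUBIC))
cv2.imwrite("pics/s5.png",np.hstack(cv))
E
```

```text
tcp [521.3 217.4 198.9] tool y dir -87.56 z [ 0.  0. -1.] F [1.22 1.82 4.59] M [ 0.495 -0.336  0.057] open 28.2 t 14.65
```

View pics/s5.png

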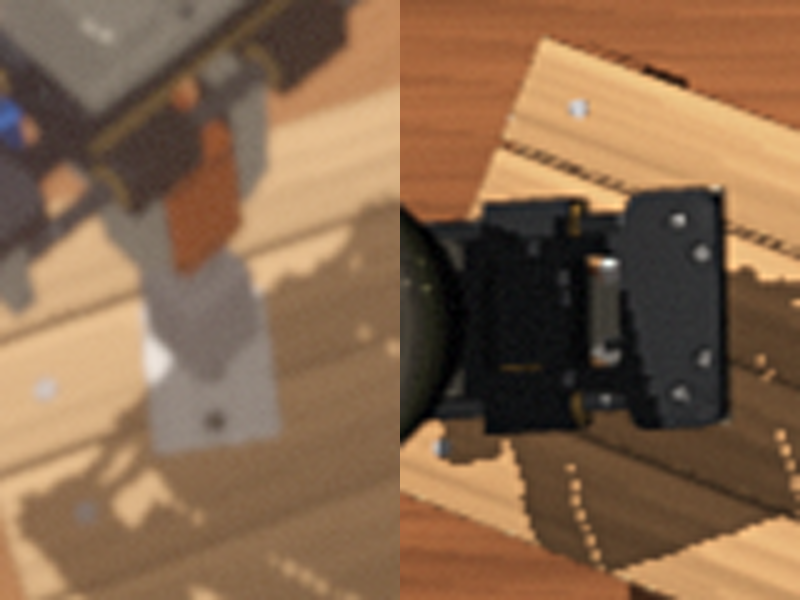

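The side view shows the body down over the head and upright. I'll centre it, ease off the torque and release.

```bash
python3 -m handwheel '[[[0.2,-0.4,0,0,0,0,20],[0.4,-0.7,-0.1,0,0,-1,20],[0.4,-0.7,-0.2,0,0,-2,20],[0.4,-0.7,-0.2,0,0,-2,20]]]' >/dev/null
python3 -c "
from h import *
to_tool(None)"
```

```text
tcp [521.4 217.7 198.8] tool y dir -85.47 z [-0. -0. -1.] F [-0.64 -0.45  3.76] M [ 0.098 -0.079  0.001] open 27.9 t 15.15
```

```bash
python3 -m handwheel '[[[0,0,0,0,0,0,30],[0,0,0,0,0,0,34],[0,0,0,0,0,0,40],[0,0,0,0,0,0,60],[0,0,0,0,0,0,80],[0,0,0,0,0,0,93],[0,0,0,0,0,0,93],[0,0,0,0,0,0,93],[0,0,-10,0,0,0,93],[0,0,-30,0,0,0,93],[0,0,-60,0,0,0,93],[0,0,-90,0,0,0,93],[0,0,-110,0,0,0,93],[0,0,-110,0,0,0,93],[-40,0,-110,0,0,0,93],[-80,0,-110,0,0,0,93],[-80,0,-110,0,0,0,93],[-80,0,-110,0,0,0,93]]]'
python3 - <<'E'
from h import *
import cv2
to_tool(None)
cv=[]
X=np.array([523,215.5,0.])
for n in ("side","top"):
    c=imaging.camera(n);u=proj(c,X+[0,0,180]);x,y=int(u[0])-40,int(u[1])-60
    I=cv2.resize(np.ascontiguousarray(c["color"][y:y+120,x:x+80,::-1]),None,fx=5,fy=5,interpolation=cv2.INTER_CUBIC)
    a=np.radians(5.5);ex=np.array([np.cos(a),np.sin(a),0])*14;ey=np.array([-ex[1],ex[0],0])
    for z in (116,161,186,246):   # rim, body top, handle bottom, top when home (screw sunk 1 mm)
        for i in (1,-1):
            for j in (1,-1):
                q=(proj(c,X+[0,0,z]+i*ex+j*ey)-[x,y]+.5)*5; cv2.circle(I,tuple(int(v) for v in q),2,(0,255,0),-1)
    cv.append(I)
cv2.imwrite("pics/s6.png",np.hstack(cv))
E
```

```text
time: 16.95
tool_pos: [441.2, 211.7, 308.6]
tcp_rot: [0.999, 0.039, 0.0, -0.0]
force: [0.4, -0.5, 0.5]
opening: 93.1
gripper_force: 0.0
tcp [441.2 211.7 308.6] tool y dir -85.5 z [ 0.  0. -1.] F [ 0.38 -0.55  0.51] M [ 0.037 -0.001 -0.002] open 93.1 t 16.95
```

View pics/s6.png

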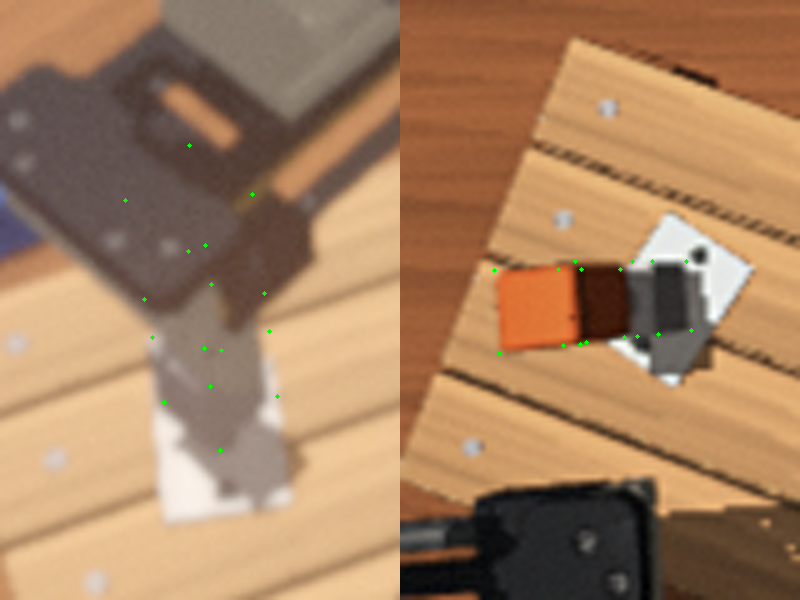

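The driver stands free and upright. Its top face is at about (539,309) in the crop against a predicted (537,307), and its height and lower edges match fully home. I'll hand in now.

```bash
python3 -c "
from rig import hand_in
print(hand_in())"
```

```text
the job is handed in; nothing more can be done
None
```

I handed the job in at about 17 s of robot time: the driver is released and stands upright and fully home on the screw head, with the screw turned clockwise about 87–94° as judged from the tool's turn. The hand-in returned no verdict.

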